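# File the dry chopping boards into their stand by size

## Robot

A 6-joint arm with a two-finger parallel gripper is mounted at the origin on the work surface; the furniture and walls round the work are solid. World frame = base frame: x ahead of the robot, y to its left, z up, the work surface at z = 0. Lengths are in m, angles in degrees, forces in N, time in s.
With the tool pointing down it reaches from about 0.35 to 0.85 m from the base axis. Payload 8.1 kg.
Tool frame: the origin (TCP) lies at the very end of the fingers, on their centre line; the grasp point (between the pads) lies 19 mm behind it (r.pinch_z is the distance from the TCP to the grasp point, in m); z points along the fingers, y is the line along which they close (so a half turn about z gives the same grasp; the last joint's range is limited). The gripper opens to 85 mm and grips with 20 to 120 N. Pads are 22 mm wide; open, the fingers measure 114 mm over their backs; the gripper's body (76 mm by 85 mm) begins 54 mm behind the grasp point. The pads swing forward as they close: fully open they stand 13 mm farther back than shut.
Start: joints at [-69.523, 7.471, 85.268, -0, 87.261, -4.893], TCP at [0.257, -0.542, 0.231] pointing down, gripper open.
Joint ranges: [-169.43, 169.43], [-51.17, 129.36], [1.28, 143.12], [-76.62, 256.62], [0, 156.53], [-152.29, 152.29]. Speed limits (degrees/s): [136.94, 136.94, 159.86, 180, 180, 180].

## Interface

Orientations are given as [roll, pitch, yaw] about the fixed x, y, z axes, in that order (R = Rz(yaw) Ry(pitch) Rx(roll)).
In Python, from bench import r gives the robot as it stands. The module is installed in compiled form; this text tells all that it offers.
- The arm moves only by the tool move_arm, never from a script. Its argument "increments" is one flat list of numbers, 7 for each row, row after row: the shift along the tool's x, y, z in m, then the turn, a rotation vector about the tool's x, y, z in rad, then the finger opening in m, from 0 to 0.0854. In form: [dx, dy, dz, rx, ry, rz, claw, dx, dy, dz, rx, ry, rz, claw, ...]. A call has exactly 10 rows; each row shifts and turns the commanded pose from where the row before left it, along the tool's axes as they then stand; what a row does not reach is not made up. A row lasts 1/12 s, in which the tool goes at most 41.7 mm and 7.16 degrees, less where a joint would pass 70% of its speed; a pose out of reach is approached as far as the arm can. A call is refused whole if a number of a shift passes 0.0417 or a number of a turn 0.125, either way. A call with a gripper value outside its range is refused whole. The fingers move at their own pace and stop on an object; "grip_force" is the grip in N (left out, the last holds). Time passes only in rows, so rows that do not move let the fingers close, or fill a call up. It gives the time, the measured TCP pose, the force, the opening and the grip force at its end, in the units of the state.
- r.read_state(): the state, without advancing time (a new reading comes with each control period).
- r.capture(name): name is "side" or "top"; returns a dict with "frame" (384x512x3 uint8, red, green, blue), "range_z" (384x512 float32, m along the optical axis (not along the pixel's ray), 0 where there is no reading), "camera_matrix" (3x3 intrinsics, pixels), "distortion" ([k1, k2, p1, p2, k3] as OpenCV has them; the pictures are not rectified), "R" (3x3) and "t" (3): a world point X has camera coordinates R X + t. Camera axes: x right, y down, z forward; pixel columns grow to the right and rows downward; lengths in m; the calibration is good to about 2 mm. A picture is of the moment at which its call begins.
- r.job_done(): hands the job in; it is judged then, once.
Trained networks look in a picture, given as the dict that the camera call returned (one of the last four; its "shot" number tells which), for a name from the list of things; names that differ only in an ending like _2 or _b are one class to them, and where a whole thing is asked for, a point or a joint stands for the part that bears it (a point fixed in the world has none). Each returns a list of dicts, best first, with "conf" (0 to 1); they miss things now and then, are a little off and sometimes report something else, mostly with a low value. They report only what shows in the picture. A call takes as long as a camera call.
- r.silhouettes(picture, thing): "mask" (384x512 bool, what is visible of it).
- r.mark_of(picture, thing): "centre" ([x, y, z] in m, in world coordinates, good to about 4 mm: a listed point, or the origin of a listed thing).
The state is a dict: "clock": time; "joint_positions": joint angles; "joint_vel": joint speeds; "joint_torque": joint torques, N m; "eef_pos": TCP position; "orientation": TCP orientation; "force": force on the tool from outside, world axes, zero at the start; "ft_torque": the same for the moment, N m; "gripper_width": finger opening in m; "grip_force": force on a finger pad.
Only numpy, scipy, OpenCV 4.12 (cv2) and the standard library are available. Lean on these libraries where they do the work, as an engineer would, in place of code of your own. Each camera call takes 0.05 s, during which the arm holds its last target. There are 200 camera calls.

## Task

The four chopping boards in the drainer are dry: file them on edge into the channels of the board stand in order of size, the smallest in the short front channel and each bigger one behind it, up to the biggest in the long rear channel. Push each board down until it is fully home on the floor of its channel and let go of it. Leave the soap bottle and the spice jar standing where they are.

Things in the scene. Friction and masses are not known exactly. Their poses are not given: they have to be found in the camera images.
- board_small: wooden board on edge (small of four; a hanging hole in one upper corner), 100 long, 14 thick, 95 mm high; starts in any slot of the white drainer with wire hoops (slots 52 mm apart, hoops to 47 mm above its foot). Origin: middle of its underside; x along its length, y through its thickness, z up. Grip it across its thickness at the middle of its top edge.
- board_medium: wooden board on edge (medium of four; a hanging hole in one upper corner), 125 long, 14 thick, 130 mm high; starts in any slot of the white drainer with wire hoops (slots 52 mm apart, hoops to 47 mm above its foot). Origin: middle of its underside; x along its length, y through its thickness, z up. Grip it across its thickness at the middle of its top edge.
- board_large: wooden board on edge (large of four; a hanging hole in one upper corner), 150 long, 14 thick, 165 mm high; starts in any slot of the white drainer with wire hoops (slots 52 mm apart, hoops to 47 mm above its foot). Origin: middle of its underside; x along its length, y through its thickness, z up. Grip it across its thickness at the middle of its top edge.
- board_biggest: wooden board on edge (biggest of four; no hole), 175 long, 14 thick, 200 mm high; starts in any slot of the white drainer with wire hoops (slots 52 mm apart, hoops to 47 mm above its foot). Origin: middle of its underside; x along its length, y through its thickness, z up. Grip it across its thickness at the middle of its top edge.
- slot_small: front, shortest of four fixed black steel channels, 52 mm apart on the oak stand (narrow at the front, near the robot). Outside 126 long, 54 mm high; inside 118 mm long between 22 mm high end plates, 18 mm wide, flared to 34 at the mouth. Origin: middle of its underside; x along it, y across, z up. A board rests on its cork floor 5 mm above the origin.
- slot_medium: second of four fixed black steel channels, 52 mm apart on the oak stand (narrow at the front, near the robot). Outside 151 long, 54 mm high; inside 143 mm long between 22 mm high end plates, 18 mm wide, flared to 34 at the mouth. Origin: middle of its underside; x along it, y across, z up. A board rests on its cork floor 5 mm above the origin.
- slot_large: third of four fixed black steel channels, 52 mm apart on the oak stand (narrow at the front, near the robot). Outside 176 long, 54 mm high; inside 168 mm long between 22 mm high end plates, 18 mm wide, flared to 34 at the mouth. Origin: middle of its underside; x along it, y across, z up. A board rests on its cork floor 5 mm above the origin.
- slot_biggest: rear, longest of four fixed black steel channels, 52 mm apart on the oak stand (narrow at the front, near the robot). Outside 201 long, 54 mm high; inside 193 mm long between 22 mm high end plates, 18 mm wide, flared to 34 at the mouth. Origin: middle of its underside; x along it, y across, z up. A board rests on its cork floor 5 mm above the origin.
- soap_bottle: green soap bottle with a black pump, 68 mm across, 184 mm high, standing behind the stand and the drainer. Origin: middle of its underside, z up. It is only to be left standing.
- spice_jar: small amber glass spice jar with a steel cap, 44 mm across, 95 mm high, standing between the stand and the drainer. Origin: middle of its underside, z up. It is only to be left standing.

How it is judged:
By the outcome, as a careful person would: the job done as asked, in the order asked, and still so for the second after the job is handed in, with the robot touching nothing.
It also fails if it takes over 104 s, if anything falls off the work surface, if the arm or the gripper's body presses on something with over 40 N, if the wrist force passes 120 N, or if a joint passes its speed limit or range.

## Working session

There is one attempt and no reset: what is moved stays moved. The work goes in short steps, Python scripts to look and compute and a tool call to move; the robot and the scene stay as the last step left them, time stands still between calls to the robot, and variables do not carry over. Pictures are saved under pics/ and viewed, at most 14 in all, crops included, and the job is handed in when it is done.

Besides the shell and the picture viewer there is one more tool, called after "Request:" in YAML: its name, and indented under it one key for each argument. move_arm: Moves the arm, as the interface text tells. Its arguments: {"type":"object","properties":{"increments":{"type":"array"},"grip_force":{"type":"number"}},"required":["increments"]}

```bash
mkdir -p pics; cat > h.py <<'E'
import numpy as np, cv2
from bench import r
def pts(p):
    K,D=p["camera_matrix"],np.array(p["distortion"]);z=p["range_z"]
    h,w=z.shape;u,v=np.meshgrid(np.arange(w),np.arange(h))
    n=cv2.undistortPoints(np.stack([u,v],-1).reshape(-1,1,2).astype(float),K,D).reshape(h,w,2)
    c=np.dstack([n*z[...,None],z]);X=(c-p["t"])@p["R"]
    X[z==0]=np.nan
    return X
def save(p,n): cv2.imwrite("pics/"+n+".png",p["frame"][:,:,::-1])
E
cat > a.py <<'E'
from h import *
for c in ["top","side"]:
    p=r.capture(c);save(p,c+"0")
    np.savez(c+"0.npz",X=pts(p))
    print(c,"cam at",(-p["R"].T@p["t"]).round(3))
    for n in ["board_small","board_medium","board_large","board_biggest","slot_small","slot_medium","slot_large","slot_biggest","soap_bottle","spice_jar"]:
        print(n,[(np.round(m["centre"],3).tolist(),round(m["conf"],2)) for m in r.mark_of(p,n)[:3]])
s=r.read_state();print(s)
E
python3 a.py
```

```text
top cam at [0.507 0.025 1.057]
board_small [([0.622, -0.186, 0.072], 0.89)]
board_medium [([0.468, -0.17, 0.07], 0.78), ([0.606, 0.207, 0.068], 0.65)]
board_large [([0.573, -0.173, 0.07], 0.86), ([0.778, 0.055, 0.06], 0.36)]
board_biggest []
slot_small [([0.449, 0.222, 0.069], 0.74)]
slot_medium [([0.508, 0.217, 0.07], 0.64)]
slot_large [([0.554, 0.212, 0.07], 0.97)]
slot_biggest [([0.608, 0.205, 0.063], 0.57)]
soap_bottle [([0.777, 0.052, 0.063], 0.81), ([0.519, -0.164, 0.067], 0.19)]
spice_jar [([0.553, 0.025, 0.056], 0.55)]
side cam at [0.124 0.713 0.532]
board_small [([0.62, -0.185, 0.071], 0.76)]
board_medium [([0.463, -0.17, 0.07], 0.9)]
board_large [([0.504, 0.218, 0.072], 0.68), ([0.568, -0.173, 0.068], 0.61)]
board_biggest [([0.516, -0.165, 0.067], 0.6)]
slot_small [([0.454, 0.22, 0.069], 0.61)]
slot_medium [([0.504, 0.216, 0.071], 0.61)]
slot_large [([0.558, 0.214, 0.075], 0.8), ([0.566, -0.175, 0.072], 0.64)]
slot_biggest [([0.611, 0.207, 0.071], 0.79)]
soap_bottle [([0.773, 0.053, 0.059], 0.7)]
spice_jar [([0.553, 0.024, 0.058], 0.87)]
{'clock': 1.1, 'joint_positions': array([-6.95236735e+01,  7.47021560e+00,  8.52671739e+01, -1.21652009e-03,
        8.72624209e+01, -4.89388069e+00]), 'joint_vel': array([ 0.04206992,  0.04840774,  0.07494899, -0.13553277, -0.04129833,
       -0.05151822]), 'joint_torque': array([-4.88793848e-04, -5.69341779e+01, -5.00868523e+01, -2.25763356e-04,
        1.32909285e-03,  1.58525233e-05]), 'eef_pos': array([ 0.25708555, -0.54213486,  0.23130815]), 'orientation': array([1.79999915e+02, 1.22686972e-03, 2.53702653e+01]), 'force': array([-0.1090609 ,  0.72072486, -0.63252385]), 'ft_torque': array([0.02131912, 0.04048206, 0.07112144]), 'grip_force': 0.0, 'gripper_width': 0.08551849807099303}
```

View pics/top0.png

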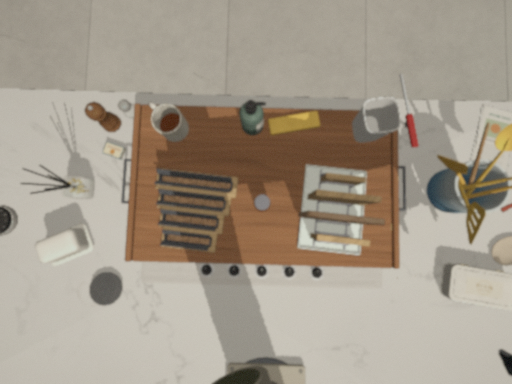

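View pics/side0.png

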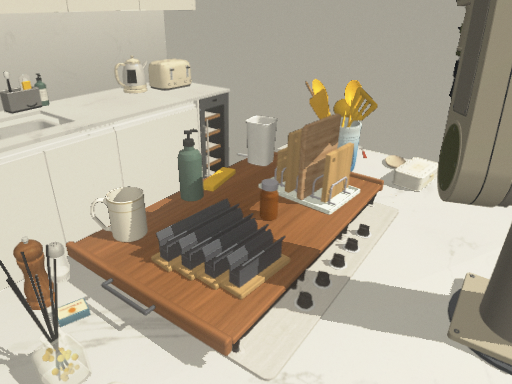

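```bash
cat > b.py <<'E'
from h import *
X=np.concatenate([np.load(c+"0.npz")["X"].reshape(-1,3) for c in ("top","side")])
X=X[np.isfinite(X[:,0])]
def fit(name,c,zlo,zhi,rx,ry):
    m=(X[:,2]>zlo)&(X[:,2]<zhi)&(abs(X[:,0]-c[0])<rx)&(abs(X[:,1]-c[1])<ry)
    P=X[m]; 
    if len(P)<15: print(name,"few",len(P));return
    (cx,cy),(w,h),a=cv2.minAreaRect(P[:,:2].astype(np.float32))
    _,_,V=np.linalg.svd(P[:,:2]-P[:,:2].mean(0),full_matrices=False);d=V[0]*np.sign(V[0][1])
    print(name,len(P),"rect",round(cx,4),round(cy,4),round(w,3),round(h,3),round(a,1),"mean",P.mean(0).round(4),"dir",np.degrees(np.arctan2(d[1],d[0])).round(2),"zmax",np.percentile(P[:,2],[50,98]).round(4))
bz=.07
for n,c,h in [("small",(.621,-.185),.095),("medium",(.466,-.17),.130),("large",(.57,-.173),.165),("big",(.517,-.165),.2)]:
    fit(n,c,bz+h-.012,bz+h+.012,.024,.12)
for n,c in [("s",(.452,.221)),("m",(.506,.2165)),("l",(.556,.213)),("b",(.61,.206))]:
    fit("slot "+n,c,bz+.046,bz+.064,.03,.12)
fit("soap",(.775,.052),.15,.3,.06,.06); fit("jar",(.553,.025),.13,.2,.04,.04)
E
python3 b.py
```

```text
small 307 rect 0.6207 -0.1846 0.103 0.016 87.1 mean [ 0.6204 -0.1775  0.1626] dir 86.25 zmax [0.1631 0.1666]
medium 529 rect 0.4648 -0.171 0.13 0.016 85.2 mean [ 0.4649 -0.1675  0.1976] dir 85.23 zmax [0.1984 0.2012]
large 521 rect 0.5681 -0.1742 0.155 0.017 85.2 mean [ 0.5695 -0.1649  0.2327] dir 86.12 zmax [0.2333 0.2361]
big 756 rect 0.5174 -0.16 0.173 0.017 85.3 mean [ 0.5176 -0.1552  0.2669] dir 85.5 zmax [0.2676 0.2707]
slot s 783 rect 0.4539 0.2159 0.141 0.056 90.0 mean [0.4563 0.2189 0.1209] dir 92.75 zmax [0.1212 0.1246]
slot m 961 rect 0.506 0.211 0.168 0.06 90.0 mean [0.5098 0.2135 0.121 ] dir 92.45 zmax [0.1213 0.1249]
slot l 1075 rect 0.556 0.2064 0.06 0.192 0.2 mean [0.5594 0.2105 0.1208] dir 91.69 zmax [0.1212 0.1247]
slot b 985 rect 0.6002 0.2093 0.204 0.057 84.5 mean [0.6091 0.2172 0.1205] dir 86.8 zmax [0.1208 0.1245]
soap 1157 rect 0.7745 0.0601 0.062 0.059 65.2 mean [0.7681 0.0628 0.1909] dir 86.84 zmax [0.1859 0.2407]
jar 418 rect 0.5516 0.0253 0.04 0.04 2.1 mean [0.55   0.0284 0.1484] dir 136.05 zmax [0.151  0.1538]
```

The top view shows the stand at left (channels around px (195,180)–(190,240)) with the boards at right (around px (343,178), (345,197), (343,217), (342,240)). The jar is at (262,203) and the soap at (252,118). In the side view the channels and boards match the network marks. Next I refine the slot fit in a rotated frame.

```bash
cat > c.py <<'E'
from h import *
X0={c:np.load(c+"0.npz")["X"].reshape(-1,3) for c in ("top","side")}
a=np.radians(-5.0)
for c,X in X0.items():
    X=X[np.isfinite(X[:,0])]
    f=X[cv2.inRange(cv2.cvtColor(cv2.imread(f"pics/{c}0.png"),cv2.COLOR_BGR2GRAY),0,75).ravel()[np.isfinite(X0[c][:,0])]>0]
    for n,cx,cy,L in [("s",.452,.221,126),("m",.506,.2165,151),("l",.556,.213,176),("b",.608,.206,201)]:
        d=f[:,:2]-[cx,cy]; u=d@[np.cos(a),np.sin(a)]; v=d@[-np.sin(a),np.cos(a)]
        m=(abs(u)<.026)&(abs(v)<.12)&(f[:,2]>.108)&(f[:,2]<.13)
        P=f[m]
        R=cv2.minAreaRect(P[:,:2].astype(np.float32))
        k=np.polyfit(v[m],u[m],1)
        print(c,n,m.sum(),"rect",np.round(R[0],4),np.round(R[1],3),round(R[2],1),"v",np.percentile(v[m],[1,99]).round(3),"u",np.percentile(u[m],[2,25,50,75,98]).round(3),"tilt",np.degrees(k[0]).round(1),"z",np.percentile(P[:,2],[50,98]).round(3))
E
python3 c.py
```

```text
top s 254 rect [0.452  0.2202] [0.121 0.039] 84.8 v [-0.061  0.058] u [-0.018 -0.014 -0.011  0.013  0.019] tilt -6.1 z [0.116 0.124]
top m 318 rect [0.5045 0.2161] [0.147 0.037] 84.7 v [-0.073  0.069] u [-0.02  -0.016 -0.012  0.012  0.016] tilt -4.1 z [0.116 0.125]
top l 386 rect [0.5561 0.2113] [0.17  0.037] 84.7 v [-0.086  0.079] u [-0.018 -0.014  0.009  0.014  0.018] tilt -2.4 z [0.116 0.124]
top b 463 rect [0.6083 0.2041] [0.192 0.039] 84.3 v [-0.096  0.09 ] u [-0.018 -0.013  0.01   0.015  0.019] tilt -1.1 z [0.116 0.124]
side s 403 rect [0.4509 0.2236] [0.124 0.042] 84.4 v [-0.057  0.064] u [-0.022 -0.016  0.01   0.014  0.018] tilt -7.5 z [0.117 0.124]
side m 566 rect [0.5025 0.2193] [0.149 0.042] 84.8 v [-0.071  0.076] u [-0.024 -0.019  0.008  0.011  0.016] tilt -4.9 z [0.117 0.124]
side l 724 rect [0.5539 0.2124] [0.178 0.043] 85.0 v [-0.086  0.087] u [-0.022 -0.018  0.01   0.013  0.017] tilt -2.5 z [0.117 0.124]
side b 831 rect [0.6049 0.2086] [0.202 0.042] 84.9 v [-0.096  0.101] u [-0.023 -0.018  0.009  0.012  0.016] tilt -1.7 z [0.117 0.124]
```

Request:
move_arm:
  increments: [0,0,-0.03,0,0,-0.12,0.045,0,0,-0.03,0,0,-0.12,0.045,0,0,-0.03,0,0,-0.12,0.045,0,0,-0.03,0,0,-0.12,0.045,0,0,-0.02,0,0,-0.12,0.045,0,0,0,0,0,-0.12,0.045,0,0,0,0,0,-0.12,0.045,0,0,0,0,0,-0.12,0.045,0,0,0,0,0,-0.087,0.045,0,0,0,0,0,0,0.045]

```text
clock: 1.93
eef_pos: [0.2571, -0.5421, 0.3713]
orientation: [180.0, 0.0, 85.6]
force: [0.5, 0.1, -0.4]
gripper_width: 0.0451
grip_force: 0.0
```

Request:
move_arm:
  increments: [0.035,0.02,0,0,0,0,0.045,0.035,0.02,0,0,0,0,0.045,0.035,0.02,0,0,0,0,0.045,0.035,0.02,0,0,0,0,0.045,0.035,0.02,0,0,0,0,0.045,0.035,0.02,0,0,0,0,0.045,0.035,0.02,0,0,0,0,0.045,0.035,0.02,0,0,0,0,0.045,0.035,0.02,0,0,0,0,0.045,0.035,0.02,0,0,0,0,0.045]

```text
clock: 2.77
eef_pos: [0.4855, -0.2076, 0.3716]
orientation: [180.0, 0.0, 85.1]
force: [0.5, -0.6, -0.3]
gripper_width: 0.0453
grip_force: 0.0
```

Request:
move_arm:
  increments: [0.025,0.015,0,0,0,0,0.045,0.025,0.0154,0,0,0,0,0.045,0,0,0.03,0,0,0,0.045,0,0,0.025,0,0,0,0.045,0,0,0.02,0,0,0,0.045,0,0,0,0,0,0,0.045,0,0,0,0,0,0,0.045,0,0,0,0,0,0,0.045,0,0,0,0,0,0,0.045,0,0,0,0,0,0,0.045]

```text
clock: 3.6
eef_pos: [0.5198, -0.1626, 0.2984]
orientation: [179.8, 0.1, 85.3]
force: [-0.3, -0.7, -0.3]
gripper_width: 0.0453
grip_force: 0.0
```

```bash
cat > d.py <<'E'
from h import *
import sys
for c in ["top","side"]:
    p=r.capture(c);f=p["frame"]
    if c==sys.argv[1]: 
        u0,v0,u1,v1=map(int,sys.argv[3:7]); cv2.imwrite("pics/"+sys.argv[2]+".png",cv2.resize(f[v0:v1,u0:u1,::-1],None,fx=3,fy=3,interpolation=2))
s=r.read_state();print(s["eef_pos"].round(4),s["orientation"].round(2))
E
python3 d.py side s1 200 40 400 220
```

```text
[ 0.5196 -0.1624  0.2977] [1.7988e+02 3.0000e-02 8.5320e+01]
```

Request:
move_arm:
  increments: [0.001,-0.001,0.01,0,0,0,0.045,0,-0.001,0.01,0,0,0,0.045,0,0,0.01,0,0,0,0.045,0,0,0.01,0,0,0,0.045,0,0,0.01,0,0,0,0.045,0,0,0.01,0,0,0,0.045,0,0,0,0,0,0,0.045,0,0,0,0,0,0,0,0,0,0,0,0,0,0,0,0,0,0,0,0,0]
  grip_force: 70

```text
clock: 4.53
eef_pos: [0.5178, -0.1611, 0.2372]
orientation: [179.9, 0.0, 85.4]
force: [0.7, -0.5, -2.0]
gripper_width: 0.0132
grip_force: 68.7
```

Request:
move_arm:
  increments: [0,0,0,0,0,0,0,0,0,0,0,0,0,0,0,0,0,0,0,0,0,0,0,0,0,0,0,0,0,0,0,0,0,0,0,0,0,-0.005,0,0,0,0,0,0,-0.01,0,0,0,0,0,0,-0.01,0,0,0,0,0,0,-0.01,0,0,0,0,0,0,-0.01,0,0,0,0]

```text
clock: 5.37
eef_pos: [0.5169, -0.1609, 0.2824]
orientation: [-180.0, -0.0, 85.4]
force: [-0.2, 0.2, -4.1]
gripper_width: 0.0132
grip_force: 68.9
```

```bash
python3 d.py side s2 200 40 400 220
```

```text
[ 0.518  -0.1613  0.2842] [1.7982e+02 7.0000e-02 8.5360e+01]
```

View pics/s2.png

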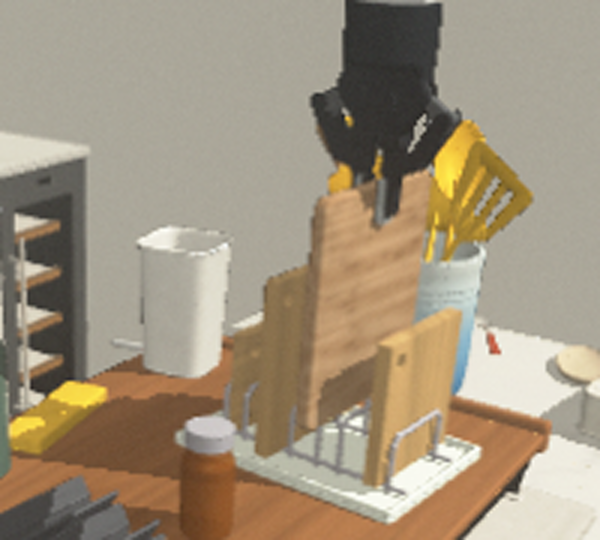

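The picture shows the biggest board (crop 370,300) held straight and clear of the hoops, with the neighbours undisturbed.

Request:
move_arm:
  increments: [0,0,-0.025,0,0,0,0,0,0,-0.025,0,0,0,0,0,0,-0.02,0,0,0,0,0.01,0,-0.002,0,0,0,0,0.02,0,0,0,0,0,0,0.03,0,0,0,0,0,0,0.03,0,0,0,0,0,0,0.035,0,0,0,0,0,0,0.035,0,0,0,0,0,0,0.035,0.005,0,0,0,0,0]

```text
clock: 6.3
eef_pos: [0.5368, 0.0353, 0.3519]
orientation: [-179.9, -0.0, 85.3]
force: [0.2, 0.3, -3.4]
gripper_width: 0.0126
grip_force: 69.3
```

Request:
move_arm:
  increments: [0.035,0.01,0,0,0,0,0,0.035,0.01,0,0,0,0,0,0.035,0.01,0,0,0,0,0,0.03,0.01,0,0,0,0,0,0.025,0.01,0,0,0,0,0,0.015,0.005,0,0,0,0.01,0,0.005,0,0,0,0,0,0,0,0,0,0,0,0,0,0,0,0,0,0,0,0,0,0,0,0,0,0,0]

```text
clock: 7.13
eef_pos: [0.607, 0.2072, 0.3529]
orientation: [-180.0, 0.0, 84.8]
force: [-0.4, -1.1, -4.7]
gripper_width: 0.0129
grip_force: 69.2
```

```bash
cat > e.py <<'E'
# usage: target x y yaw -> tool increments from the present pose
from h import *
import sys
x,y,yaw=map(float,sys.argv[1:4]);s=r.read_state();e=s["eef_pos"];a=np.radians(s["orientation"][2])
d=np.array([x,y])-e[:2]
print("pose",e.round(4),s["orientation"].round(2),"width",round(s["gripper_width"],4),"force",s["force"].round(1))
print("dx %.4f dy %.4f rz %.4f"%(d@[np.cos(a),np.sin(a)],d@[np.sin(a),-np.cos(a)],np.radians(s["orientation"][2]-yaw)))
E
python3 e.py .607 .207 84.8; python3 d.py side s3 120 60 330 300
```

```text
pose [0.607  0.2072 0.3529] [-1.7996e+02  4.0000e-02  8.4750e+01] width 0.0129 force [-0.4 -1.1 -4.7]
dx -0.0002 dy 0.0000 rz -0.0008
[0.6072 0.2069 0.3535] [1.7999e+02 1.0000e-02 8.4720e+01]
```

View pics/s3.png

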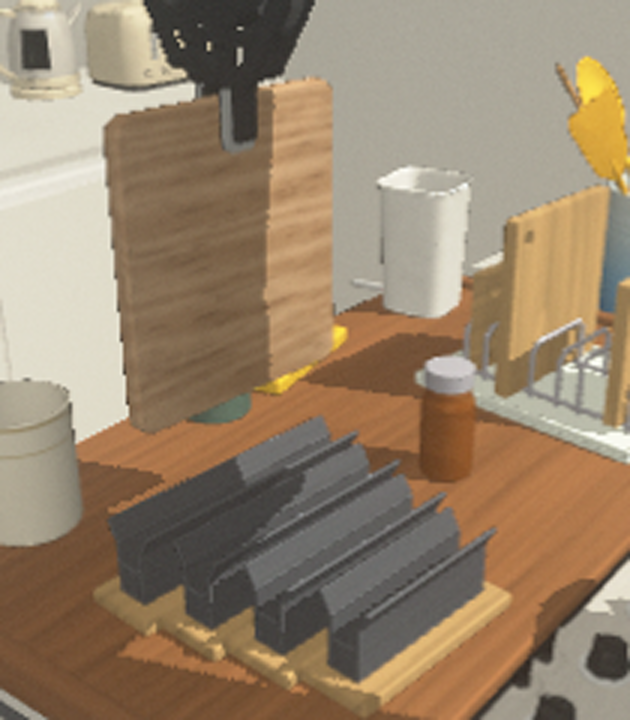

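The board hangs straight over the rear channel (crop (215,260) above (240,480)).

Request:
move_arm:
  increments: [0,0,0.01,0,0,0,0,0,0,0.015,0,0,0,0,0,0,0.015,0,0,0,0,0,0,0.01,0,0,0,0,0,0,0.005,0,0,0,0,0,0,0.005,0,0,0,0,0,0,0.005,0,0,0,0,0,0,0.005,0,0,0,0,0,0,0.005,0,0,0,0,0,0,0,0,0,0,0]

```text
clock: 8.07
eef_pos: [0.6071, 0.2079, 0.2772]
orientation: [-179.9, 0.0, 84.8]
force: [-0.4, 0.6, -4.7]
gripper_width: 0.0132
grip_force: 69.2
```

```bash
python3 - <<'E'
from h import *
a=np.radians(-5.2);U=np.array([np.cos(a),np.sin(a)]);V=np.array([-U[1],U[0]])
for c in ["top","side"]:
    p=r.capture(c);X=pts(p).reshape(-1,3);X=X[np.isfinite(X[:,0])]
    d=X[:,:2]-[.607,.207];u=d@U;v=d@V
    m=(abs(u)<.014)&(abs(v)<.1)&(X[:,2]>.14)&(X[:,2]<.23)
    print(c,m.sum(),"u",np.percentile(u[m],[2,20,50,80,98]).round(4),"v",np.percentile(v[m],[1,99]).round(3))
    for lo in (.14,.17,.2):
        q=m&(X[:,2]>lo)&(X[:,2]<lo+.03);print(lo,q.sum(),np.median(u[q]).round(4) if q.sum() else 0)
print(r.read_state()["force"].round(1),r.read_state()["ft_torque"].round(2))
E
```

```text
top 148 u [-0.008  -0.0079 -0.0077 -0.0075  0.0024] v [-0.087  0.013]
0.14 44 -0.0077
0.17 52 -0.0078
0.2 52 -0.0078
side 2752 u [-0.01   -0.0087 -0.0079 -0.0071  0.0005] v [-0.082  0.088]
0.14 875 -0.0078
0.17 908 -0.008
0.2 969 -0.008
[ 0.1  0.5 -4.5] [-0.03  0.01 -0.02]
```

Request:
move_arm:
  increments: [0,0,0.004,0,0,0,0,0,0,0.004,0,0,0,0,0,0,0.004,0,0,0,0,0,0,0.004,0,0,0,0,0,0,0.004,0,0,0,0,0,0,0.004,0,0,0,0,0,0,0.003,0,0,0,0,0,0,0.002,0,0,0,0,0,0,0.001,0,0,0,0,0,0,0,0,0,0,0]

```text
clock: 9.0
eef_pos: [0.6073, 0.208, 0.248]
orientation: [-180.0, 0.0, 84.8]
force: [-0.0, 0.8, -3.6]
gripper_width: 0.013
grip_force: 69.3
```

Request:
move_arm:
  increments: [0,0,0.002,0,0,0,0,0,0,0.001,0,0,0,0,0,0,0.001,0,0,0,0,0,0,0.001,0,0,0,0,0,0,0.001,0,0,0,0,0,0,0.001,0,0,0,0,0,0,0.001,0,0,0,0,0,0,0,0,0,0,0,0,0,0,0,0,0,0,0,0,0,0,0,0,0]

```text
clock: 9.83
eef_pos: [0.6079, 0.2082, 0.2423]
orientation: [179.9, -0.0, 84.8]
force: [-2.2, -0.1, 5.2]
gripper_width: 0.0129
grip_force: 70.7
```

Request:
move_arm:
  increments: [0,0,0.001,0,0,0,0,0,0,0.001,0,0,0,0,0,0,0,0,0,0,0,0,0,0,0,0,0,0,0,0,0,0,0,0,0.04,0,0,0,0,0,0,0.04,0,0,0,0,0,0,0.04,0,0,0,0,0,0,0.04,0,0,0,0,0,0,0.04,0,0,0,0,0,0,0.04]

```text
clock: 10.67
eef_pos: [0.6073, 0.208, 0.238]
orientation: [-180.0, 0.0, 84.8]
force: [0.9, 0.4, 0.0]
gripper_width: 0.0401
grip_force: 0.0
```

Request:
move_arm:
  increments: [0,0,-0.01,0,0,0,0.04,0,0,-0.02,0,0,0,0.04,0,0,-0.03,0,0,0,0.04,0,0,-0.03,0,0,0,0.04,-0.03,0,0,0,0,0,0.04,-0.035,-0.005,0,0,0,0,0.04,-0.035,-0.005,0,0,0,0,0.04,-0.035,-0.005,0,0,0,0,0.04,-0.035,-0.005,0,0,0,0,0.04,-0.035,-0.005,0,0,0,0,0.04]

```text
clock: 11.5
eef_pos: [0.5633, 0.0047, 0.3293]
orientation: [179.9, 0.0, 84.8]
force: [1.1, -0.4, -0.2]
gripper_width: 0.0399
grip_force: 0.0
```

```bash
cat > f.py <<'E'
# pose of boards already filed (in slot frame) and remaining boards: argv = slot idx..., then tops
from h import *
a=np.radians(-5.2);U=np.array([np.cos(a),np.sin(a)]);V=np.array([-U[1],U[0]])
H={"s":.095,"m":.13,"l":.165,"b":.2}
S={"s":(.4515,.2210),"m":(.5033,.2163),"l":(.5551,.2116),"b":(.6069,.2070)}
D={"s":(.6207,-.1846),"m":(.4648,-.171),"l":(.5685,-.1742)}
Xs=[]
for c in ["top","side"]:
    p=r.capture(c);X=pts(p).reshape(-1,3);Xs.append(X[np.isfinite(X[:,0])])
X=np.concatenate(Xs)
for base,W,T in (("slot",.075,S),("drainer",.07,D)):
    for n,o in T.items():
        d=X[:,:2]-o;u=d@U;v=d@V
        m=(abs(u)<.016)&(abs(v)<.11)&(abs(X[:,2]-W-H[n])<.012)
        if m.sum()<40: print(base,n,"few");continue
        z=X[m,2];t=m&(X[:,2]>np.percentile(z,97)-.005);P=X[t]
        R=cv2.minAreaRect(X[m][:,:2].astype(np.float32))
        print(base,n,m.sum(),"rect",np.round(R[0],4),np.round(R[1],3),round(R[2],1),"u",np.percentile(u[m],[2,98]).round(4),"v",np.percentile(v[m],[1,99]).round(3),"ztop",np.percentile(z,[50,97]).round(4),"expected",W+H[n])
E
python3 f.py; python3 e.py .5685 -.174 85.4
```

```text
slot s few
slot m few
slot l few
slot b 1043 rect [0.6058 0.209 ] [0.175 0.017] 84.7 u [-0.0083  0.0063] v [-0.078  0.087] ztop [0.2724 0.2753] expected 0.275
drainer s 119 rect [ 0.6193 -0.1842] [0.104 0.017] 85.1 u [-0.0096  0.0072] v [-0.051  0.051] ztop [0.1632 0.1659] expected 0.165
drainer m 335 rect [ 0.4649 -0.1697] [0.13  0.016] 85.5 u [-0.0073  0.0081] v [-0.062  0.064] ztop [0.1986 0.2007] expected 0.2
drainer l 415 rect [ 0.5679 -0.1747] [0.152 0.018] 86.4 u [-0.0086  0.0082] v [-0.075  0.074] ztop [0.2332 0.2358] expected 0.23500000000000001
pose [0.5631 0.0015 0.3295] [1.7993e+02 1.0000e-01 8.4510e+01] width 0.0398 force [-0.1  0.2  0.5]
dx -0.1741 dy 0.0221 rz -0.0156
```

Biggest is home (top at 0.275). Next is large.

Request:
move_arm:
  increments: [-0.03,0.003,0,0,0,-0.016,0.045,-0.035,0.004,0,0,0,0,0.045,-0.035,0.004,0,0,0,0,0.045,-0.035,0.004,0,0,0,0,0.045,-0.025,0.004,0.01,0,0,0,0.045,-0.014,0.003,0.02,0,0,0,0.045,0,0,0.02,0,0,0,0.045,0,0,0.01,0,0,0,0.045,0,0,0,0,0,0,0.045,0,0,0,0,0,0,0.045]

```text
clock: 12.43
eef_pos: [0.5722, -0.1682, 0.2684]
orientation: [-180.0, -0.0, 85.8]
force: [-0.4, 0.7, 0.2]
gripper_width: 0.0449
grip_force: 0.0
```

```bash
python3 e.py .5682 -.1745 85.4
```

```text
pose [ 0.5722 -0.1682  0.2684] [-1.7995e+02 -3.0000e-02  8.5750e+01] width 0.0449 force [-0.4  0.7  0.2]
dx -0.0066 dy -0.0036 rz 0.0061
```

Request:
move_arm:
  increments: [-0.0065,-0.0035,0,0,0,0.006,0.045,0,0,0.012,0,0,0,0.045,0,0,0.015,0,0,0,0.045,0,0,0.015,0,0,0,0.045,0,0,0.012,0,0,0,0.045,0,0,0.008,0,0,0,0.045,0,0,0.004,0,0,0,0.045,0,0,0,0,0,0,0.045,0,0,0,0,0,0,0,0,0,0,0,0,0,0]

```text
clock: 13.27
eef_pos: [0.5689, -0.1755, 0.2034]
orientation: [179.9, 0.0, 85.4]
force: [0.2, -0.2, -0.1]
gripper_width: 0.0217
grip_force: 0.0
```

Request:
move_arm:
  increments: [0,0,0,0,0,0,0,0,0,0,0,0,0,0,0,0,0,0,0,0,0,0,0,0,0,0,0,0,0,0,0,0,0,0,0,0,0,0,0,0,0,0,0,0,-0.005,0,0,0,0,0,0,-0.01,0,0,0,0,0,0,-0.02,0,0,0,0,0,0,-0.02,0,0,0,0]

```text
clock: 14.1
eef_pos: [0.5678, -0.1749, 0.2571]
orientation: [-179.9, -0.0, 85.4]
force: [0.6, -0.7, -2.1]
gripper_width: 0.0128
grip_force: 69.1
```

```bash
python3 e.py .5551 .2125 84.8
```

```text
pose [ 0.5678 -0.1749  0.2571] [-1.7989e+02 -5.0000e-02  8.5360e+01] width 0.0128 force [ 0.6 -0.7 -2.1]
dx 0.3851 dy -0.0440 rz 0.0098
```

Request:
move_arm:
  increments: [0,0,-0.025,0,0,0,0,0,0,-0.025,0,0,0,0,0.005,0,-0.012,0,0,0,0,0.02,0,0,0,0,0,0,0.03,0,0,0,0,0,0,0.03,0,0,0,0,0,0,0.035,0,0,0,0,0,0,0.035,0,0,0,0,0,0,0.035,0,0,0,0,0,0,0.035,-0.004,0,0,0,0,0]

```text
clock: 14.93
eef_pos: [0.5823, 0.0509, 0.3188]
orientation: [-179.9, 0.0, 85.3]
force: [0.5, -9.9, 5.2]
gripper_width: 0.0129
grip_force: 70.2
```

Request:
move_arm:
  increments: [0.035,-0.01,0,0,0,0,0,0.035,-0.01,0,0,0,0,0,0.035,-0.01,0,0,0,0,0,0.03,-0.01,0,0,0,0,0,0.02,0,0,0,0,0.01,0,0.005,0,0,0,0,0,0,0,0,0,0,0,0,0,0,0,0,0,0,0,0,0,0,0,0,0,0,0,0,0,0,0,0,0,0]

```text
clock: 15.77
eef_pos: [0.5559, 0.2108, 0.3192]
orientation: [-180.0, 0.0, 84.7]
force: [-0.1, -0.6, -0.8]
gripper_width: 0.0129
grip_force: 69.6
```

```bash
python3 e.py .5551 .2125 84.8
```

```text
pose [0.5559 0.2108 0.3192] [-1.7999e+02  2.0000e-02  8.4700e+01] width 0.0129 force [-0.1 -0.6 -0.8]
dx 0.0017 dy -0.0009 rz -0.0018
```

```bash
python3 d.py side s4 120 60 330 300; python3 f.py
```

```text
[0.5559 0.2109 0.3193] [1.80e+02 1.00e-02 8.47e+01]
slot s few
slot m few
slot l 747 rect [0.5526 0.2027] [0.154 0.017] 84.2 u [-0.0094  0.0036] v [-0.085  0.066] ztop [0.2402 0.2512] expected 0.24
slot b 525 rect [0.6058 0.2144] [0.175 0.016] 86.1 u [-0.0102  0.0056] v [-0.079  0.094] ztop [0.2724 0.2754] expected 0.275
drainer s 400 rect [ 0.6193 -0.1848] [0.104 0.018] 85.2 u [-0.0091  0.0068] v [-0.05   0.051] ztop [0.163 0.166] expected 0.165
drainer m 529 rect [ 0.4651 -0.1707] [0.13  0.016] 85.2 u [-0.0073  0.0079] v [-0.062  0.063] ztop [0.1984 0.2008] expected 0.2
drainer l few
```

View pics/s4.png

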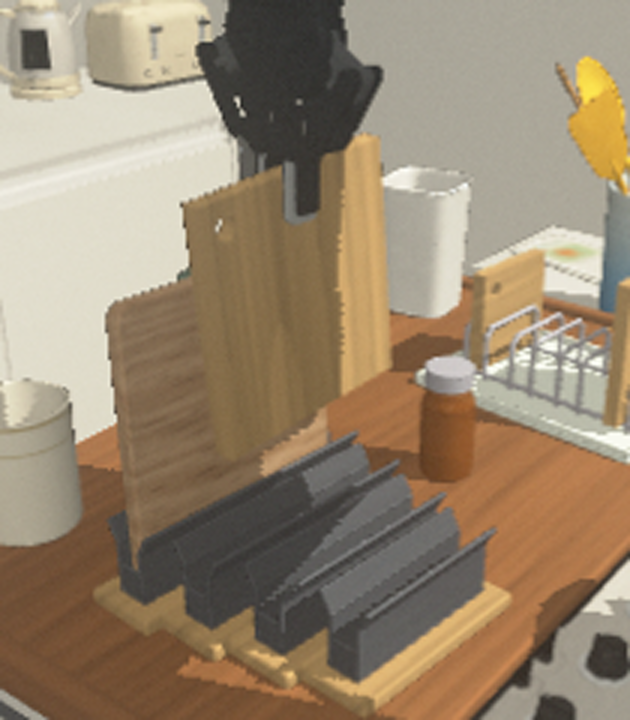

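The biggest slid about 6 mm along its channel but is still home. The large board may have slipped in the grip, so I'll measure it.

```bash
cat > g.py <<'E'
# in-plane pose of the held board: argv slotx sloty zmin
from h import *
import sys
x,y,z0=map(float,sys.argv[1:4])
a=np.radians(-5.2);U=np.array([np.cos(a),np.sin(a)]);V=np.array([-U[1],U[0]])
p=r.capture("side");X=pts(p).reshape(-1,3);X=X[np.isfinite(X[:,0])]
d=X[:,:2]-[x,y];u=d@U;v=d@V
m=(abs(u+.007)<.006)&(abs(v)<.13)&(X[:,2]>z0)&(X[:,2]<z0+.26)
G=np.c_[v[m],X[m,2]]
k=np.c_[u[m],np.ones(m.sum())];c=np.linalg.lstsq(np.c_[G,np.ones(len(G))],u[m],rcond=None)[0]
h=cv2.convexHull((G*1000).astype(np.float32));R=cv2.minAreaRect(h)
print("n",m.sum(),"u median",np.median(u[m]).round(4),"du/dv,du/dz deg",np.degrees(c[:2]).round(2))
print("rect v,z mm",np.round(R[0],1),np.round(R[1],1),round(R[2],2)); print(np.round(cv2.boxPoints(R),0).tolist())
E
python3 g.py .5559 .2108 .15
```

```text
n 4971 u median -0.0084 du/dv,du/dz deg [0.62 0.11]
rect v,z mm [ -3.5 297.8] [225.4 153.9] 85.23
[[-90.0, 192.0], [64.0, 179.0], [83.0, 404.0], [-71.0, 416.0]]
```

Request:
move_arm:
  increments: [0.002,-0.0009,-0.003,0,0.04,-0.002,0,0,0,0,0,0.043,0,0,0,0,0,0,0,0,0,0,0,0,0,0,0,0,0,0,0,0,0,0,0,0,0,0,0,0,0,0,0,0,0,0,0,0,0,0,0,0,0,0,0,0,0,0,0,0,0,0,0,0,0,0,0,0,0,0]

```text
clock: 16.85
eef_pos: [0.5549, 0.2142, 0.3222]
orientation: [-180.0, -4.7, 84.9]
force: [-0.0, -0.0, -1.7]
gripper_width: 0.0132
grip_force: 69.6
```

```bash
python3 e.py .5551 .2125 84.8; sed -i 's/z0+.26)/z0+float(sys.argv[4]))/' g.py; python3 g.py .5551 .2116 .15 .18
```

```text
pose [0.5549 0.2142 0.3222] [-179.99   -4.75   84.92] width 0.0132 force [-0.  -0.  -1.7]
dx -0.0017 dy 0.0004 rz 0.0020
n 4299 u median -0.0088 du/dv,du/dz deg [0.44 0.12]
rect v,z mm [1.000e-01 2.588e+02] [142.3 153.2] 89.83
[[-77.0, 188.0], [76.0, 187.0], [77.0, 330.0], [-76.0, 330.0]]
```

Request:
move_arm:
  increments: [-0.0008,0.001,0.01,0,0,0,0,-0.0012,0,0.015,0,0,0,0,-0.0012,0,0.015,0,0,0,0,-0.0008,0,0.01,0,0,0,0,-0.0004,0,0.005,0,0,0,0,-0.0004,0,0.005,0,0,0,0,-0.0004,0,0.005,0,0,0,0,-0.0004,0,0.005,0,0,0,0,-0.0003,0,0.004,0,0,0,0,-0.0003,0,0.004,0,0,0,0]

```text
clock: 17.73
eef_pos: [0.5562, 0.2143, 0.2441]
orientation: [180.0, -4.8, 84.9]
force: [0.4, -1.0, -2.3]
gripper_width: 0.0131
grip_force: 69.5
```

Request:
move_arm:
  increments: [-0.0003,0,0.004,0,0,0,0,-0.0003,0,0.004,0,0,0,0,-0.0003,0,0.004,0,0,0,0,-0.0003,0,0.004,0,0,0,0,-0.0003,0,0.004,0,0,0,0,-0.0002,0,0.003,0,0,0,0,-0.0002,0,0.003,0,0,0,0,0,0,0.002,0,0,0,0,0,0,0,0,0,0,0,0,0,0,0,0,0,0]

```text
clock: 18.57
eef_pos: [0.556, 0.2147, 0.2159]
orientation: [-180.0, -4.8, 84.9]
force: [-0.3, 0.3, -2.2]
gripper_width: 0.0132
grip_force: 69.5
```

Request:
move_arm:
  increments: [-0.0002,0,0.002,0,0,0,0,-0.0001,0,0.001,0,0,0,0,-0.0001,0,0.001,0,0,0,0,-0.0001,0,0.001,0,0,0,0,0,0,0.001,0,0,0,0,0,0,0.001,0,0,0,0,0,0,0.001,0,0,0,0,0,0,0,0,0,0,0,0,0,0,0,0,0,0,0,0,0,0,0,0,0]

```text
clock: 19.4
eef_pos: [0.5564, 0.2146, 0.209]
orientation: [179.9, -4.8, 84.9]
force: [-2.2, -4.5, 5.1]
gripper_width: 0.0131
grip_force: 70.7
```

Request:
move_arm:
  increments: [0,0,0.001,0,0,0,0,0,0,0.001,0,0,0,0,0,0,0.001,0,0,0,0,0,0,0,0,0,0,0,0,0,0,0,0,0,0.034,0,0,0,0,0,0,0.034,0,0,0,0,0,0,0.034,0,0,0,0,0,0,0.034,0,0,0,0,0,0,0.034,0,0,0,0,0,0,0.034]

```text
clock: 20.23
eef_pos: [0.5558, 0.2152, 0.2045]
orientation: [-180.0, -4.7, 84.9]
force: [-0.4, 0.4, -0.9]
gripper_width: 0.034
grip_force: 0.0
```

Request:
move_arm:
  increments: [0,0,-0.01,0,0,0,0.034,0,0,-0.02,0,0,0,0.034,0,0,-0.03,0,0,0,0.034,0,0,-0.03,0,-0.04,0,0.04,-0.03,0,0,0,-0.043,0,0.04,-0.035,-0.008,0,0,0,0,0.04,-0.035,-0.008,0,0,0,0,0.04,-0.035,-0.008,0,0,0,0,0.04,-0.035,-0.008,0,0,0,0,0.04,-0.035,-0.008,0,0,0,0,0.04]

```text
clock: 21.07
eef_pos: [0.4966, 0.0058, 0.2943]
orientation: [179.9, 0.0, 84.9]
force: [0.3, -0.5, -0.0]
gripper_width: 0.0399
grip_force: 0.0
```

```bash
python3 f.py; python3 e.py .465 -.171 85.3
```

```text
slot s few
slot m few
slot l 1001 rect [0.5557 0.2121] [0.153 0.017] 84.8 u [-0.007   0.0084] v [-0.073  0.076] ztop [0.238  0.2404] expected 0.24
slot b 1109 rect [0.6071 0.2146] [0.175 0.021] 84.8 u [-0.0102  0.0091] v [-0.077  0.093] ztop [0.2723 0.2753] expected 0.275
drainer s 401 rect [ 0.6189 -0.1842] [0.103 0.018] 85.3 u [-0.0096  0.0068] v [-0.05   0.051] ztop [0.1632 0.166 ] expected 0.165
drainer m 347 rect [ 0.4653 -0.1697] [0.13  0.016] 85.0 u [-0.0072  0.0081] v [-0.062  0.063] ztop [0.1984 0.2011] expected 0.2
drainer l few
pose [0.4964 0.0029 0.2945] [1.7993e+02 1.0000e-01 8.4640e+01] width 0.04 force [0.7 0.6 0.3]
dx -0.1761 dy -0.0150 rz -0.0116
```

Both are home. Next is medium.

Request:
move_arm:
  increments: [-0.03,-0.003,0,0,0,-0.012,0.045,-0.035,-0.003,0,0,0,0,0.045,-0.035,-0.003,0,0,0,0,0.045,-0.035,-0.003,0.01,0,0,0,0.045,-0.025,-0.003,0.02,0,0,0,0.045,-0.016,0,0.02,0,0,0,0.045,0,0,0.02,0,0,0,0.045,0,0,0.01,0,0,0,0.045,0,0,0,0,0,0,0.045,0,0,0,0,0,0,0.045]

```text
clock: 22.0
eef_pos: [0.4686, -0.1665, 0.2138]
orientation: [-180.0, -0.0, 85.6]
force: [0.7, -0.1, 1.0]
gripper_width: 0.0456
grip_force: 0.0
```

```bash
python3 e.py .465 -.171 85.3
```

```text
pose [ 0.4686 -0.1665  0.2138] [-1.7998e+02 -3.0000e-02  8.5630e+01] width 0.0456 force [ 0.7 -0.1  1. ]
dx -0.0048 dy -0.0032 rz 0.0058
```

Request:
move_arm:
  increments: [-0.0048,-0.0032,0,0,0,0.006,0.045,0,0,0.01,0,0,0,0.045,0,0,0.012,0,0,0,0.045,0,0,0.012,0,0,0,0.045,0,0,0.008,0,0,0,0.045,0,0,0.005,0,0,0,0.045,0,0,0,0,0,0,0.045,0,0,0,0,0,0,0,0,0,0,0,0,0,0,0,0,0,0,0,0,0]

```text
clock: 22.83
eef_pos: [0.4655, -0.172, 0.1672]
orientation: [179.9, 0.0, 85.2]
force: [-0.8, -0.0, -0.8]
gripper_width: 0.0131
grip_force: 69.1
```

Request:
move_arm:
  increments: [0,0,0,0,0,0,0,0,0,0,0,0,0,0,0,0,0,0,0,0,0,0,0,0,0,0,0,0,0,0,-0.005,0,0,0,0,0,0,-0.01,0,0,0,0,0,0,-0.02,0,0,0,0,0,0,-0.025,0,0,0,0,0,0,-0.025,0,0,0,0,0,0,-0.025,0,0,0,0]

```text
clock: 23.67
eef_pos: [0.4644, -0.1715, 0.2778]
orientation: [-179.9, -0.0, 85.2]
force: [0.8, -0.5, -0.8]
gripper_width: 0.0127
grip_force: 69.3
```

```bash
python3 e.py .5033 .2165 84.8
```

```text
pose [ 0.4644 -0.1715  0.2778] [-1.7995e+02 -2.0000e-02  8.5250e+01] width 0.0127 force [ 0.8 -0.5 -0.8]
dx 0.3899 dy 0.0066 rz 0.0078
```

Request:
move_arm:
  increments: [0.015,0,-0.005,0,0,0,0,0.025,0,0,0,0,0,0,0.035,0,0,0,0,0,0,0.035,0,0,0,0,0,0,0.035,0,0,0,0,0,0,0.035,0,0,0,0,0,0,0.035,0,0,0,0,0,0,0.035,0,0,0,0,0,0,0.035,0,0,0,0,0,0,0.035,0,0,0,0,0,0]

```text
clock: 24.5
eef_pos: [0.491, 0.1489, 0.2819]
orientation: [-180.0, 0.0, 85.2]
force: [0.3, -0.5, -2.2]
gripper_width: 0.0131
grip_force: 69.3
```

Request:
move_arm:
  increments: [0.03,0.002,0,0,0,0,0,0.022,0.003,0,0,0,0.008,0,0.013,0.0016,0,0,0,0,0,0.005,0,0,0,0,0,0,0,0,0,0,0,0,0,0,0,0,0,0,0,0,0,0,0,0,0,0,0,0,0,0,0,0,0,0,0,0,0,0,0,0,0,0,0,0,0,0,0,0]

```text
clock: 25.33
eef_pos: [0.5041, 0.2156, 0.2816]
orientation: [180.0, -0.0, 84.7]
force: [-0.1, 0.1, -2.1]
gripper_width: 0.013
grip_force: 69.3
```

```bash
python3 e.py .5033 .2163 84.8;  python3 g.py .5033 .2163 .15 .13
```

```text
pose [0.5041 0.2156 0.2816] [179.98  -0.    84.72] width 0.013 force [-0.1  0.1 -2.1]
dx 0.0006 dy -0.0008 rz -0.0013
n 2356 u median -0.0074 du/dv,du/dz deg [ 0.6 -0.1]
rect v,z mm [-2.000e-01  2.313e+02] [128.6  96.9] 0.11
[[-65.0, 280.0], [-64.0, 183.0], [64.0, 183.0], [64.0, 280.0]]
```

Level and centred, with the bottom at 0.183–0.184, so it goes down 108 mm.

Request:
move_arm:
  increments: [0,0,0.01,0,0,0,0,0,0,0.015,0,0,0,0,0,0,0.015,0,0,0,0,0,0,0.01,0,0,0,0,0,0,0.006,0,0,0,0,0,0,0.005,0,0,0,0,0,0,0.005,0,0,0,0,0,0,0.005,0,0,0,0,0,0,0.004,0,0,0,0,0,0,0.004,0,0,0,0]

```text
clock: 26.22
eef_pos: [0.5042, 0.2165, 0.2024]
orientation: [180.0, -0.0, 84.8]
force: [0.0, -0.4, -1.6]
gripper_width: 0.0132
grip_force: 69.2
```

Request:
move_arm:
  increments: [0,0,0.004,0,0,0,0,0,0,0.004,0,0,0,0,0,0,0.004,0,0,0,0,0,0,0.004,0,0,0,0,0,0,0.004,0,0,0,0,0,0,0.002,0,0,0,0,0,0,0.002,0,0,0,0,0,0,0,0,0,0,0,0,0,0,0,0,0,0,0,0,0,0,0,0,0]

```text
clock: 27.05
eef_pos: [0.5041, 0.2164, 0.1787]
orientation: [180.0, -0.0, 84.8]
force: [-0.9, 0.7, -1.7]
gripper_width: 0.013
grip_force: 69.2
```

Request:
move_arm:
  increments: [0,0,0.002,0,0,0,0,0,0,0.001,0,0,0,0,0,0,0.001,0,0,0,0,0,0,0.001,0,0,0,0,0,0,0.001,0,0,0,0,0,0,0.001,0,0,0,0,0,0,0.001,0,0,0,0,0,0,0,0,0,0,0,0,0,0,0,0,0,0,0,0,0,0,0,0,0]

```text
clock: 27.88
eef_pos: [0.5044, 0.2165, 0.1723]
orientation: [179.9, -0.0, 84.8]
force: [-4.4, -2.5, 10.0]
gripper_width: 0.0133
grip_force: 71.1
```

Request:
move_arm:
  increments: [0,0,0.001,0,0,0,0,0,0,0.001,0,0,0,0,0,0,0,0,0,0,0,0,0,0,0,0,0,0,0,0,0,0,0,0,0.034,0,0,0,0,0,0,0.034,0,0,0,0,0,0,0.034,0,0,0,0,0,0,0.034,0,0,0,0,0,0,0.034,0,0,0,0,0,0,0.034]

```text
clock: 28.72
eef_pos: [0.5038, 0.2163, 0.168]
orientation: [-180.0, 0.0, 84.8]
force: [0.9, 0.5, 0.1]
gripper_width: 0.0336
grip_force: 0.0
```

Request:
move_arm:
  increments: [0,0,-0.01,0,0,0,0.034,0,0,-0.02,0,0,0,0.034,0,0,-0.03,0,0,0,0.034,0,0,-0.03,0,0,0,0.04,-0.03,0,-0.01,0,0,0,0.04,-0.035,0,-0.01,0,0,0,0.04,-0.035,0,0,0,0,0,0.04,-0.035,0,0,0,0,0,0.04,-0.035,0,0,0,0,0,0.04,-0.035,0,0,0,0,0,0.04]

```text
clock: 29.55
eef_pos: [0.485, 0.0107, 0.2794]
orientation: [179.9, 0.0, 84.8]
force: [1.4, -0.5, -1.2]
gripper_width: 0.04
grip_force: 0.0
```

```bash
python3 f.py; python3 e.py .619 -.1845 85.2
```

```text
slot s few
slot m 837 rect [0.5039 0.2181] [0.127 0.017] 84.0 u [-0.007   0.0076] v [-0.061  0.064] ztop [0.2034 0.2057] expected 0.20500000000000002
slot l 999 rect [0.5559 0.2121] [0.152 0.018] 84.7 u [-0.0079  0.0084] v [-0.073  0.076] ztop [0.2383 0.2407] expected 0.24
slot b 1111 rect [0.6101 0.2144] [0.174 0.016] 84.5 u [-0.0051  0.0084] v [-0.077  0.093] ztop [0.2724 0.2753] expected 0.275
drainer s 402 rect [ 0.6188 -0.1849] [0.103 0.019] 85.5 u [-0.0094  0.0067] v [-0.05  0.05] ztop [0.1631 0.1661] expected 0.165
drainer m few
drainer l few
pose [0.4851 0.0079 0.2793] [1.7994e+02 1.0000e-01 8.4500e+01] width 0.0402 force [0.1 1.2 0. ]
dx -0.1787 dy 0.1517 rz -0.0122
```

Request:
move_arm:
  increments: [-0.018,0.015,0,0,0,-0.012,0.045,-0.025,0.022,0,0,0,0,0.045,-0.025,0.022,0,0,0,0,0.045,-0.025,0.022,0,0,0,0,0.045,-0.025,0.022,0,0,0,0,0.045,-0.025,0.022,0.01,0,0,0,0.045,-0.022,0.016,0.02,0,0,0,0.045,-0.012,0.01,0.025,0,0,0,0.045,0,0,0.03,0,0,0,0.045,0,0,0.01,0,0,0,0.045]

```text
clock: 30.48
eef_pos: [0.62, -0.1758, 0.1782]
orientation: [-179.6, -0.1, 85.4]
force: [-0.8, 0.5, -1.7]
gripper_width: 0.0451
grip_force: 0.0
```

Request:
move_arm:
  increments: [0,0,0,0,0,0,0.045,0,0,0,0,0,0,0.045,0,0,0,0,0,0,0.045,0,0,0,0,0,0,0.045,0,0,0,0,0,0,0.045,0,0,0,0,0,0,0.045,0,0,0,0,0,0,0.045,0,0,0,0,0,0,0.045,0,0,0,0,0,0,0.045,0,0,0,0,0,0,0.045]

```text
clock: 31.32
eef_pos: [0.6216, -0.1763, 0.1834]
orientation: [-180.0, -0.0, 85.5]
force: [0.0, 0.0, -0.6]
gripper_width: 0.0449
grip_force: 0.0
```

```bash
python3 e.py .619 -.1848 85.2
```

```text
pose [ 0.6216 -0.1763  0.1834] [-179.99   -0.     85.47] width 0.0449 force [ 0.   0.  -0.6]
dx -0.0087 dy -0.0019 rz 0.0047
```

Request:
move_arm:
  increments: [-0.0087,-0.0019,0,0,0,0.005,0.045,0,0,0.01,0,0,0,0.045,0,0,0.013,0,0,0,0.045,0,0,0.013,0,0,0,0.045,0,0,0.01,0,0,0,0.045,0,0,0.005,0,0,0,0.045,0,0,0,0,0,0,0.045,0,0,0,0,0,0,0,0,0,0,0,0,0,0,0,0,0,0,0,0,0]

```text
clock: 32.15
eef_pos: [0.6197, -0.185, 0.1334]
orientation: [179.9, 0.0, 85.2]
force: [0.6, -0.0, -1.2]
gripper_width: 0.0127
grip_force: 70.3
```

Request:
move_arm:
  increments: [0,0,0,0,0,0,0,0,0,0,0,0,0,0,0,0,0,0,0,0,0,0,0,0,0,0,0,0,0,0,-0.005,0,0,0,0,0,0,-0.01,0,0,0,0,0,0,-0.02,0,0,0,0,0,0,-0.025,0,0,0,0,0,0,-0.025,0,0,0,0,0,0,-0.025,0,0,0,0]

```text
clock: 32.98
eef_pos: [0.6185, -0.1846, 0.2429]
orientation: [-179.9, -0.0, 85.2]
force: [0.5, -0.1, -1.4]
gripper_width: 0.013
grip_force: 70.9
```

```bash
python3 e.py .4515 .2210 84.8
```

```text
pose [ 0.6185 -0.1846  0.2429] [-1.7991e+02 -2.0000e-02  8.5190e+01] width 0.013 force [ 0.5 -0.1 -1.4]
dx 0.3902 dy -0.2004 rz 0.0068
```

Request:
move_arm:
  increments: [0,-0.01,-0.01,0,0,0,0,0.01,-0.02,0,0,0,0,0,0.012,-0.024,0,0,0,0,0,0.014,-0.024,0,0,0,0,0,0.014,-0.024,0,0,0,0,0,0.014,-0.024,0,0,0,0,0,0.014,-0.024,0,0,0,0,0,0.014,-0.024,0,0,0,0,0,0.02,-0.018,0,0,0,0,0,0.025,-0.01,0,0,0,0,0]

```text
clock: 33.82
eef_pos: [0.4273, -0.0312, 0.2522]
orientation: [-180.0, 0.0, 85.1]
force: [0.5, 0.0, -0.2]
gripper_width: 0.0133
grip_force: 71.0
```

```bash
python3 e.py .4515 .2210 84.8
```

```text
pose [ 0.4273 -0.0312  0.2522] [-1.7996e+02  3.0000e-02  8.5100e+01] width 0.0133 force [ 0.5  0.  -0.2]
dx 0.2534 dy 0.0026 rz 0.0052
```

Request:
move_arm:
  increments: [0.025,0,0,0,0,0.005,0,0.035,0,0,0,0,0,0,0.035,0,0,0,0,0,0,0.035,0.001,0,0,0,0,0,0.035,0.001,0,0,0,0,0,0.035,0,0,0,0,0,0,0.025,0,0,0,0,0,0,0.015,0,0,0,0,0,0,0.005,0,0,0,0,0,0,0,0,0,0,0,0,0]

```text
clock: 34.65
eef_pos: [0.4525, 0.2133, 0.2521]
orientation: [-180.0, 0.0, 85.0]
force: [-0.7, -0.1, -1.0]
gripper_width: 0.0131
grip_force: 71.0
```

Request:
move_arm:
  increments: [0,0,0,0,0,0,0,0,0,0,0,0,0,0,0,0,0,0,0,0,0,0,0,0,0,0,0,0,0,0,0,0,0,0,0,0,0,0,0,0,0,0,0,0,0,0,0,0,0,0,0,0,0,0,0,0,0,0,0,0,0,0,0,0,0,0,0,0,0,0]

```text
clock: 35.48
eef_pos: [0.4529, 0.2125, 0.2524]
orientation: [-180.0, 0.0, 84.9]
force: [-0.5, -0.7, -1.0]
gripper_width: 0.0127
grip_force: 71.0
```

```bash
python3 e.py .4515 .2210 84.8;  python3 g.py .4515 .2210 .15 .10
```

```text
pose [0.4529 0.2125 0.2524] [-180.     0.    84.9] width 0.0127 force [-0.5 -0.7 -1. ]
dx 0.0083 dy -0.0022 rz 0.0018
n 1135 u median -0.0061 du/dv,du/dz deg [ 0.43 -0.08]
rect v,z mm [ -7.7 219.1] [102.1  61.7] 0.07
[[-59.0, 250.0], [-59.0, 188.0], [43.0, 188.0], [43.0, 250.0]]
```

Request:
move_arm:
  increments: [0.008,-0.0016,0,0,0,0.002,0,0,0,0.01,0,0,0,0,0,0,0.015,0,0,0,0,0,0,0.015,0,0,0,0,0,0,0.012,0,0,0,0,0,0,0.008,0,0,0,0,0,0,0.006,0,0,0,0,0,0,0.005,0,0,0,0,0,0,0.004,0,0,0,0,0,0,0.004,0,0,0,0]

```text
clock: 36.37
eef_pos: [0.4524, 0.2208, 0.1735]
orientation: [180.0, -0.0, 84.8]
force: [-0.3, 0.7, -0.7]
gripper_width: 0.0131
grip_force: 71.0
```

Request:
move_arm:
  increments: [0,0,0.004,0,0,0,0,0,0,0.004,0,0,0,0,0,0,0.004,0,0,0,0,0,0,0.004,0,0,0,0,0,0,0.004,0,0,0,0,0,0,0.004,0,0,0,0,0,0,0.004,0,0,0,0,0,0,0.003,0,0,0,0,0,0,0,0,0,0,0,0,0,0,0,0,0,0]

```text
clock: 37.2
eef_pos: [0.4519, 0.2206, 0.1422]
orientation: [-180.0, 0.0, 84.8]
force: [-0.6, 0.4, -1.0]
gripper_width: 0.0129
grip_force: 71.0
```

Request:
move_arm:
  increments: [0,0,0.001,0,0,0,0,0,0,0.001,0,0,0,0,0,0,0.001,0,0,0,0,0,0,0.001,0,0,0,0,0,0,0.001,0,0,0,0,0,0,0.001,0,0,0,0,0,0,0,0,0,0,0,0,0,0,0,0,0,0,0,0,0,0,0,0,0,0,0,0,0,0,0,0]

```text
clock: 38.03
eef_pos: [0.4525, 0.2207, 0.1383]
orientation: [179.9, -0.0, 84.8]
force: [-6.1, -2.5, 13.3]
gripper_width: 0.0128
grip_force: 73.1
```

Request:
move_arm:
  increments: [0,0,0.001,0,0,0,0,0,0,0.001,0,0,0,0,0,0,0,0,0,0,0,0,0,0,0,0,0,0,0,0,0,0,0,0,0.034,0,0,0,0,0,0,0.034,0,0,0,0,0,0,0.034,0,0,0,0,0,0,0.034,0,0,0,0,0,0,0.034,0,0,0,0,0,0,0.034]

```text
clock: 38.87
eef_pos: [0.4519, 0.2205, 0.134]
orientation: [-180.0, 0.0, 84.8]
force: [-0.3, -0.3, 0.9]
gripper_width: 0.0341
grip_force: 0.0
```

Request:
move_arm:
  increments: [0,0,-0.01,0,0,0,0.034,0,0,-0.02,0,0,0,0.034,0,0,-0.03,0,0,0,0.034,0,0,-0.03,0,0,0,0.034,-0.03,0,-0.03,0,0,0,0.034,-0.035,0,0,0,0,0,0.034,-0.035,0,0,0,0,0,0.034,-0.035,0,0,0,0,0,0.034,-0.035,0,0,0,0,0,0.034,-0.025,0,0,0,0,0,0.034]

```text
clock: 39.7
eef_pos: [0.434, 0.0246, 0.2548]
orientation: [179.9, 0.0, 84.8]
force: [0.1, 0.0, 0.5]
gripper_width: 0.0339
grip_force: 0.0
```

```bash
python3 f.py; python3 d.py side s5 120 60 330 300
```

```text
slot s 687 rect [0.4516 0.2216] [0.102 0.017] 84.8 u [-0.0076  0.008 ] v [-0.049  0.051] ztop [0.1684 0.1706] expected 0.16999999999999998
slot m 844 rect [0.5025 0.2178] [0.127 0.019] 84.7 u [-0.0094  0.0077] v [-0.061  0.064] ztop [0.2033 0.2057] expected 0.20500000000000002
slot l 1003 rect [0.5546 0.2122] [0.152 0.02 ] 84.8 u [-0.0089  0.0088] v [-0.073  0.076] ztop [0.2382 0.2405] expected 0.24
slot b 1112 rect [0.6083 0.2146] [0.175 0.017] 84.5 u [-0.0071  0.0081] v [-0.076  0.093] ztop [0.2725 0.2752] expected 0.275
drainer s few
drainer m few
drainer l few
[0.4345 0.0265 0.2546] [ 1.7995e+02 -2.0000e-02  8.4670e+01]
```

View pics/s5.png

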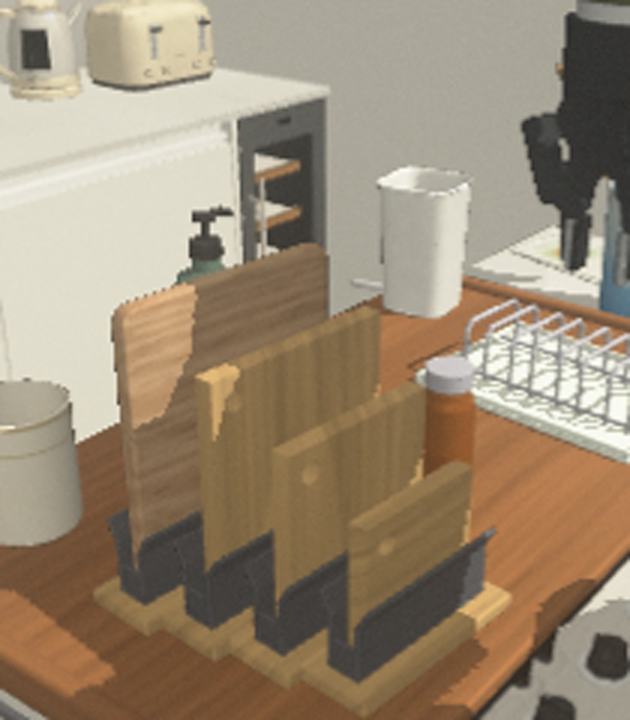

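All four stand in order in the picture, with the jar (crop 448,410) and the soap (205,260) upright. One last check: whether the biggest, which was nudged earlier, is level.

```bash
python3 - <<'E'
from h import *
a=np.radians(-5.2);U=np.array([np.cos(a),np.sin(a)]);V=np.array([-U[1],U[0]])
p=r.capture("top");X=pts(p).reshape(-1,3);X=X[np.isfinite(X[:,0])]
d=X[:,:2]-[.6069,.207];u=d@U;v=d@V
m=(abs(u)<.009)&(abs(v)<.1)&(abs(X[:,2]-.273)<.012)
print(m.sum(),np.degrees(np.polyfit(v[m],X[m,2],1)[0]),[np.median(X[m&(abs(v-c)<.02),2]).round(4) for c in (-.06,0,.07)])
E
```

```text
509 0.1337783068199556 [np.float64(0.2723), np.float64(0.2728), np.float64(0.2727)]
```

Level and home.

```bash
python3 -c "
from bench import r
print(r.job_done())"
```

```text
the job is handed in; nothing more can be done
None
```

All four boards are filed in size order, released and measured fully home, with the soap bottle and spice jar still standing; the large board bumped the biggest on the way in (about 10 N), sliding it about 6 mm along its channel, and the job is handed in at about 40 s (no verdict returned).

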